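# Turn the parts carousel and kit the contact block

### The arm

A 6-joint arm with a two-finger parallel gripper is mounted at the origin on a cart in front of the work surface, level with it; the furniture and walls round the work are solid. World frame = base frame: x ahead of the robot, y to its left, z up, the work surface at z = 0. Lengths are in m, angles in rad, forces in N, time in s.
With the tool pointing down it reaches from about 0.275 to 1 m from the base axis. Payload 8.4 kg.
Tool frame: the origin (TCP) lies midway between the tips of the shut fingers; the grasp point (between the pads) lies env.hold_point_z behind it (env.hold_point_z is the distance from the TCP to the grasp point, in m); z points along the fingers, x is the direction in which the jaws open and shut, and the axes are right-handed (so a half turn about z gives the same grasp; the last joint's range is limited). The gripper opens to 85 mm and grips with 20 to 120 N. Pads are 22 mm wide; open, the fingers measure 114 mm over their backs; the gripper's body (76 mm by 85 mm) begins 54 mm behind the grasp point. The pads swing forward as they close: fully open they stand 13 mm farther back than shut.
Start: joints at [1.219, 0.353, 1.633, -0, 1.155, -0.002], TCP at [0.214, 0.587, 0.231] pointing down, gripper open.
Joint ranges: [-2.63, 2.63], [-0.92, 2.1], [0.06, 2.66], [-1.3, 4.44], [0, 2.69], [-3.02, 3.02]. Speed limits (rad/s): [2.22, 2.22, 2.79, 3.14, 3.14, 3.14].

### API

Orientations are given as a unit quaternion [w, x, y, z].
In Python, from rig import env, hand, ik, vision, nets gives the robot as it stands. Calls block until the motion is done:
- env.move_to(position, orientation): joint-space move of the TCP to a pose.
- env.move_straight(position, frame=None, feed=0.15, f_stop=None): straight line of the TCP; frame=None keeps the orientation; feed is the mean speed in m/s. With f_stop (N) it stops when the force on the tool has changed by that much, and returns True; else False.
- env.set_joints(angles): joint-space move.
- hand.release() and hand.grasp(strength=None): open the fingers fully, or close them until they stop; strength is the grip in N (None keeps the last).
- env.pause(seconds).
- ik(position, orientation): joint angles nearest the present ones, or None.
- env.get_state(): the state.
- vision.read_camera(name): name is "side" or "top"; returns the picture (400x640x3 uint8, red, green, blue); there is no depth.
- vision.get_calibration(name): a dict with "fx", "fy", "cx", "cy" (pixels), "dist_coeffs" ([k1, k2, p1, p2, k3] as OpenCV has them; the pictures are not rectified), "cam_to_world" (4x4, takes a point from camera to world coordinates). Camera axes: x right, y up, looking along -z (the intrinsics and any distortion apply to the point x, -y, -z); pixel columns grow to the right and rows downward; lengths in m; the calibration is good to about 2 mm. A picture is of the moment at which its call begins. get_calibration takes no time and is no camera call.
A pose or a line that the arm cannot do raises env.IKError and nothing moves.
- env.hand_in(): hands the job in, once; it reports no verdict.
Trained networks look in the newest picture that a camera, given by its name, has taken for a name from the list of things; names that differ only in an ending like _2 or _b are one class to them, and where a whole thing is asked for, a point or a joint stands for the part that bears it (a point fixed in the world has none). Each returns a list of dicts, best first, with "score" (0 to 1); they miss things now and then, are a little off and sometimes report something else, mostly with a low value. They report only what shows in the picture. A call takes as long as a camera call.
- nets.search_frame(target, camera): "uv" ([column, row] in pixels, amid what is visible of it).
- nets.landmark_of(target, camera): "uv" ([column, row] in pixels: a listed point, or the origin of a listed thing).
The state is a dict: "time": time; "q": joint angles; "qvel": joint speeds; "effort": joint torques, N m; "tool_pos": TCP position; "ee_rot": TCP orientation; "force": force on the tool from outside, world axes, zero at the start; "ft_torque": the same for the moment, N m; "grip_width": finger opening in m.
Only numpy, scipy, OpenCV 4.12 (cv2) and the standard library are available. Lean on these libraries where they do the work, as an engineer would, in place of code of your own. Each camera call takes 0.05 s, during which the arm holds its last target. There are 200 camera calls.

### The job

The parts carousel has a clear dust cover with one open window. Turn the carousel by its bar knob until the compartment with the brass contact block (the block with a row of small pins on top) is at the window, then lift that block out through the window and set it down, not dropped, flat with its pins up on the floor of the small black kit tray lying at the left of the bench (not the tilted tray of boards). Leave the other parts in the carousel.

Things in the scene. Friction and masses are not known exactly. Their poses are not given: they have to be found in the camera images.
- contact_block_c (a point): Centre of the brass contact block, a loose block 18 (x) x 26 (y) x 11 mm high with a row of five thin pins 4 mm high on top, 35 to 70 g; the point is 5.5 mm above its underside. z up. At the start it lies in a carousel compartment under the clear cover, about 95 mm from the axis, roughly 60 to 85 degrees from the window to one side or the other. Best grasped across its 18 mm width.
- knob (a point): Point on the vertical turning axis, inside the black bar knob on top of the carousel: bar 54 mm long along this point's x, 14 mm thick along its y, from 25 mm below to 13 mm above the point; the point is 22 mm above the top face of the clear cover. z up. Turning it turns the platter and its parts, with light friction (about 0.1 N m), 3.5 rad or more either way.
- platter: Grey turning platter, 270 mm across, origin on the axis at its underside, turning with the knob; it stays where it is left. Its floor is 8 mm above the origin (49 mm below the knob point). Five equal compartments, 72 degrees each, with radial walls 15 mm high and a rim 14 mm high above the floor.
- window (a point): Middle of the open window of the fixed stand, 95 mm from the turning axis, at the height of the block's centre: bring the block here. z up, x points to the turning axis. The clear cover is a disc 292 mm across, its top 21.5 mm above this point; it covers all but the window, a sector 48 degrees to either side of this point, outside 46 mm radius. A compartment centred here has 65 mm free on either side.
- tray_floor (a point): Centre of the inner floor of the small black kit tray (96 x 136 mm, 22 mm high, open, fixed, with flat round marks on its floor), left of the tilted tray of boards. z up; inside 78 mm along x and 118 mm along y, walls 20 mm above the floor.
- bush_block_c (a point): Centre of a bystander: plain grey machined block with a hole in the top, 18 x 26 x 12 mm, in another compartment.
- stick_unit_c (a point): Bystander: small black and white thumb-stick unit, 33 x 37 x 16 mm, in the compartment that is in the window at the start (point 5 mm above its underside).
- dongle_c (a point): Bystander: small stick-shaped dongle with a metal plug, 18 x 48 x 12 mm, in another compartment (point 4 mm above its underside).

How it is judged:
On the way:
1. the contact block, still in its compartment, is brought to the window (horizontal distance between contact_block_c and window below 0.045 m and z of contact_block_c in the frame of window below 0.01 m), for 0.2 s.
At the end, for the whole second after the job is handed in: The contact block rests on the floor of the kit tray, its centre between the walls and no more than 9 mm above the floor, pins up within 10 degrees, at rest and released; the three other parts are still in the carousel (x of contact_block_c in the frame of tray_floor between -0.036 and 0.036 m and y of contact_block_c in the frame of tray_floor between -0.056 and 0.056 m and z of contact_block_c in the frame of tray_floor below 0.009 m and angle between contact_block_c's own z axis and vertical below 0.17 rad and linear speed of contact_block below 0.02 m/s and horizontal distance between each of bush_block_c, stick_unit_c, dongle_c and knob below 0.13 m and z of each of bush_block_c, stick_unit_c, dongle_c in the frame of knob below -0.03 m); the robot touches nothing.
It fails at once if the contact block is dropped into the tray from more than 50 mm (horizontal distance between contact_block_c and tray_floor below 0.08 m and z of contact_block_c in the frame of tray_floor above 0.055 m and contact force between the fingers and contact_block below 0.05 N).
It fails at once if another part is lifted out of the carousel (z of any of bush_block_c, stick_unit_c, dongle_c in the frame of knob above -0.015 m).
It also fails if it takes over 48 s, if anything falls off the work surface, if the arm or the gripper's body presses on something with over 40 N, if the wrist force passes 120 N, or if a joint passes its speed limit or range.

## Working session

There is one attempt and no reset: what is moved stays moved. The work goes in short steps, each a Python script; the robot and the scene stay as the last script left them, time stands still between calls to the robot, and variables do not carry over. Pictures are saved under pics/ and viewed, about 8 in all and at most 12, crops included, and the job is handed in when it is done.

```bash
ls; mkdir -p pics; cat > h.py <<'E'
import numpy as np, cv2
from rig import env, hand, ik, vision, nets
def ray(cam,uv):
    c=vision.get_calibration(cam);K=np.array([[c["fx"],0,c["cx"]],[0,c["fy"],c["cy"]],[0,0,1.]])
    p=cv2.undistortPoints(np.array([[uv]],float),K,np.array(c["dist_coeffs"],float))[0,0]
    T=np.array(c["cam_to_world"]);d=T[:3,:3]@np.array([p[0],-p[1],-1.]);return T[:3,3],d/np.linalg.norm(d)
def atz(cam,uv,z):
    o,d=ray(cam,uv);return o+d*(z-o[2])/d[2]
def tri(u1,u2,c1="top",c2="side"):
    o1,d1=ray(c1,u1);o2,d2=ray(c2,u2)
    s=np.linalg.lstsq(np.c_[d1,-d2],o2-o1,rcond=None)[0];a=o1+s[0]*d1;b=o2+s[1]*d2
    return (a+b)/2,np.linalg.norm(a-b)
def snap(cam,name):
    im=vision.read_camera(cam);cv2.imwrite(f"pics/{name}.png",im[:,:,::-1]);return im
def Q(a):  # tool down, tool x axis at world angle a
    return np.array([0,np.cos(a/2),np.sin(a/2),0])
E
python3 - <<'E'
from h import *
np.set_printoptions(precision=4,suppress=True)
a=snap("top","top0");b=snap("side","side0")
for n in ["contact_block_c","knob","platter","window","tray_floor","bush_block_c","stick_unit_c","dongle_c"]:
    r={c:nets.landmark_of(n,c)[:2] for c in("top","side")}
    for c in r: print(n,c,[(np.round(x["uv"],1),round(x["score"],2)) for x in r[c]])
    if r["top"] and r["side"]: print("   ",*tri(r["top"][0]["uv"],r["side"][0]["uv"]))
s=env.get_state();print(s["time"],s["tool_pos"],s["ee_rot"],env.hold_point_z)
for c in("top","side"):print(vision.get_calibration(c)["cam_to_world"])
E
```

```text
pics
contact_block_c top []
contact_block_c side []
knob top [(array([413.2, 201.7]), 0.8)]
knob side [(array([387. , 269.2]), 0.78)]
    [ 0.5554 -0.2938  0.0708] 0.0007241037632214254
platter top [(array([406.3, 202.7]), 0.73)]
platter side [(array([384.3, 285. ]), 0.96)]
    [ 0.5644 -0.2859  0.001 ] 0.0008835077403231662
window top [(array([389.4, 223.3]), 0.75)]
window side []
tray_floor top [(array([234.7, 219.1]), 0.64), (array([407. , 205.2]), 0.29)]
tray_floor side [(array([251.1, 157.6]), 0.94)]
    [0.4988 0.3022 0.0008] 0.0037726134750398427
bush_block_c top []
bush_block_c side []
stick_unit_c top [(array([233.6, 219.3]), 0.55), (array([387.1, 222.7]), 0.45)]
stick_unit_c side [(array([343.4, 273.3]), 0.49)]
    [ 0.7119  0.356  -0.7023] 0.3534988281668998
dongle_c top [(array([234.9, 221. ]), 0.68)]
dongle_c side []
0.9 [0.2142 0.5871 0.2313] [0.     0.8194 0.5733 0.    ] 0.0187
[[ 0.0128  0.9822 -0.1875  0.3435]
 [-0.9999  0.0107 -0.0121 -0.0168]
 [-0.0099  0.1877  0.9822  1.3084]
 [ 0.      0.      0.      1.    ]]
[[ 0.8653  0.3205 -0.3855  0.1658]
 [-0.5011  0.5731 -0.6485 -0.665 ]
 [ 0.0131  0.7543  0.6564  0.7189]
 [ 0.      0.      0.      1.    ]]
```

```bash
python3 - <<'E'
import cv2,numpy as np
t=cv2.imread("pics/top0.png");s=cv2.imread("pics/side0.png")
cv2.imwrite("pics/t0.png",cv2.resize(t[130:280,310:510],None,fx=4,fy=4,interpolation=cv2.INTER_CUBIC))
cv2.imwrite("pics/s0.png",cv2.resize(s[180:400,250:530],None,fx=2.7,fy=2.7,interpolation=cv2.INTER_CUBIC))
E
```

```text
(no output)
```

View pics/t0.png

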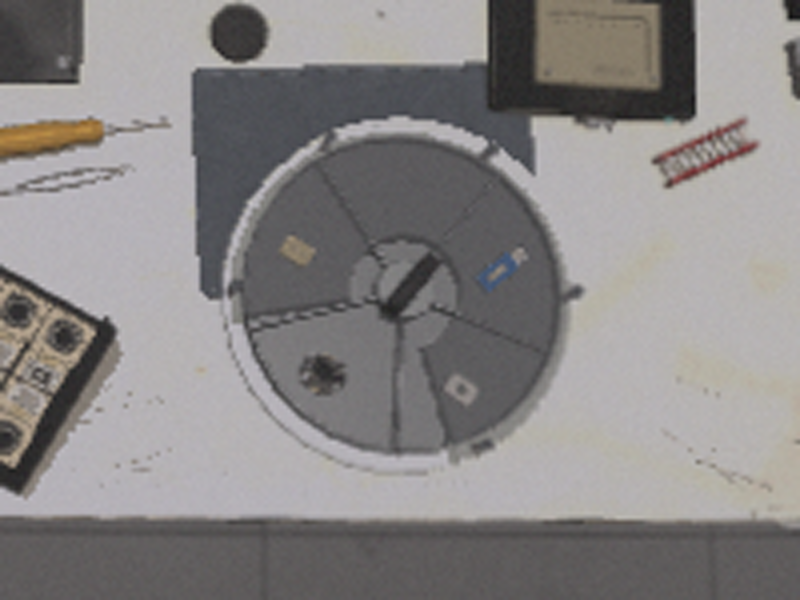

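View pics/s0.png

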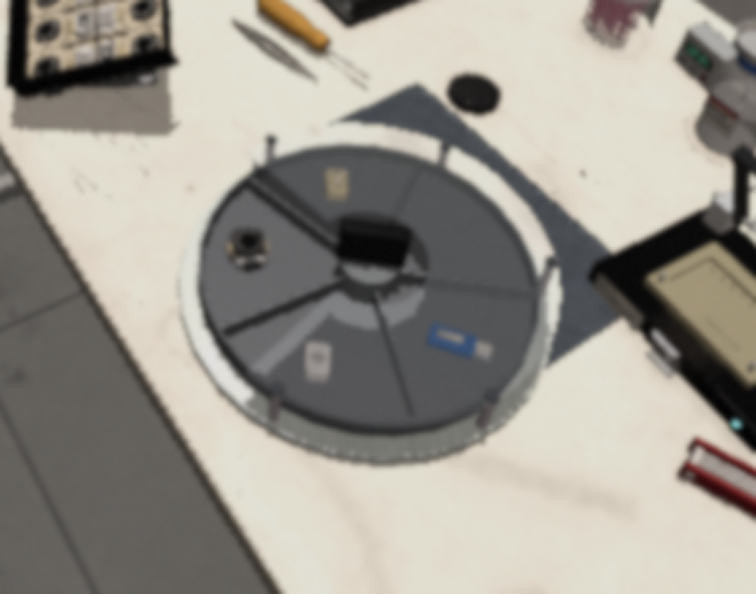

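View pics/side0.png

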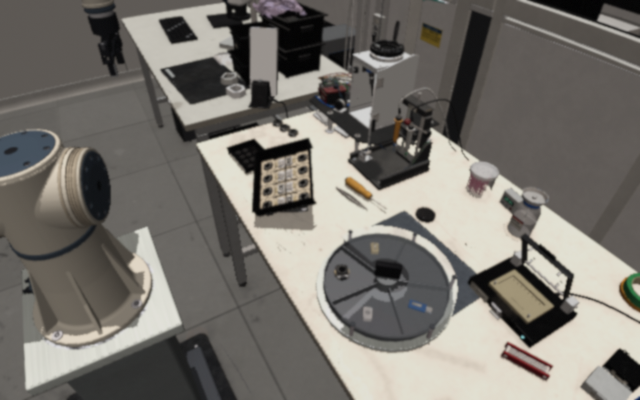

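```bash
cat >> h.py <<'E'
def proj(cam,P):
    c=vision.get_calibration(cam);K=np.array([[c["fx"],0,c["cx"]],[0,c["fy"],c["cy"]],[0,0,1.]])
    T=np.linalg.inv(np.array(c["cam_to_world"]));X=np.atleast_2d(P)@T[:3,:3].T+T[:3,3];X=X*[1,-1,-1]
    return cv2.projectPoints(X,np.zeros(3),np.zeros(3),K,np.array(c["dist_coeffs"],float))[0][:,0]
E
python3 - <<'E'
from h import *
from scipy.optimize import least_squares
np.set_printoptions(precision=4,suppress=True)
T=lambda x,y:np.array([310+x/4,130+y/4]);S=lambda x,y:np.array([250+x/2.7,180+y/2.7])
th=np.linspace(0,2*np.pi,181)
def ext(c,p):
    u=proj(c,np.c_[p[0]+.135*np.cos(th),p[1]+.135*np.sin(th),0*th+p[2]-.035]);return np.r_[u.min(0),u.max(0)]
mt=np.r_[T(245,138),T(560,453)];ms=np.r_[S(200,147),S(537,432)]
r=least_squares(lambda p:np.r_[ext("top",p)-mt,ext("side",p)-ms],[.555,-.294,.07],loss="soft_l1");print("axis fit",r.x,r.fun)
for n,a,b in [("brass",T(297,249),S(337,184)),("stick",T(322,376),S(247,249)),("bush",T(460,388),S(318,362)),("dongle",T(500,270),S(460,344))]:
    p,e=tri(a,b);print(n,p,e,np.degrees(np.arctan2(p[1]+.2938,p[0]-.5554)))
zt=.084
for a in [T(390,311),T(430,260)]: print("bar",atz("top",a,zt))
for a in [T(250,321),T(445,447)]:
    p=atz("top",a,.048);print("win edge",p,np.degrees(np.arctan2(p[1]+.2938,p[0]-.5554)))
for a in [T(250,318),T(325,165)]:
    p=atz("top",a,.036);print("wall",p,np.degrees(np.arctan2(p[1]+.2938,p[0]-.5554)))
t=cv2.resize(cv2.imread("pics/top0.png")[170:265,180:270],None,fx=6,fy=6,interpolation=cv2.INTER_CUBIC)
s=cv2.resize(cv2.imread("pics/side0.png")[125:190,215:285],None,fx=6,fy=6,interpolation=cv2.INTER_CUBIC)
im=np.zeros((570,970,3),np.uint8);im[:570,:540]=t;im[:390,550:970]=s
cv2.imwrite("pics/trays.png",cv2.resize(im,None,fx=.8,fy=.8))
E
```

```text
axis fit [ 0.5586 -0.2949  0.0624] [-0.6628 -0.3215  0.3038  0.0988 -1.0607  1.2504  1.0055 -0.5126]
brass [ 0.594  -0.2061  0.0284] 0.000759699295500294 66.23950851826166
stick [ 0.4881 -0.226   0.0279] 0.002100994235669402 134.76433788859217
bush [ 0.4781 -0.3407  0.0281] 0.00016814978305378824 -148.72117470752153
dongle [ 0.5802 -0.38    0.0251] 0.0031834116686503197 -73.96292951614599
bar [ 0.5336 -0.272   0.084 ]
bar [ 0.5756 -0.3057  0.084 ]
win edge [ 0.5297 -0.1636  0.048 ] 101.15007288528453
win edge [ 0.4277 -0.3218  0.048 ] -167.6239849710554
wall [ 0.534  -0.1651  0.036 ] 99.42254648806212
wall [ 0.6657 -0.2302  0.036 ] 29.96766023002562
```

View pics/trays.png

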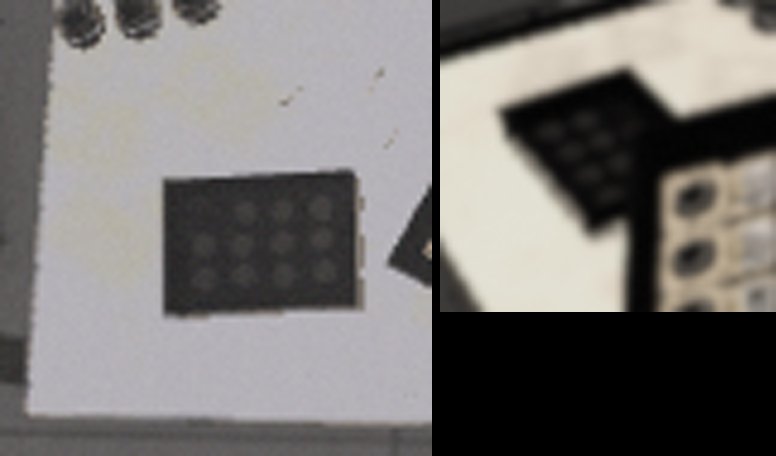

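```bash
python3 - <<'E'
from h import *
np.set_printoptions(precision=4,suppress=True)
r=np.radians; A=np.array([.557,-.2945])
print("win",atz("top",[389.4,223.3],.024),"tray",atz("top",[234.4,219.8],.01),"side",atz("side",[251.1,157.6],.004))
for a in(-129,-48.5): print(ik([*A,.06],Q(r(a))))
hand.grasp(20)
env.move_to([*A,.2],Q(r(-129)))
env.move_straight([*A,.1],feed=.15)
hit=env.move_straight([*A,.065],feed=.03,f_stop=4)
s=env.get_state();print(hit,s["time"],s["tool_pos"],s["q"],s["force"])
env.move_straight([*A,.13],feed=.15)
hand.release()
print(env.get_state()["time"])
E
```

```text
win [ 0.4899 -0.2225  0.024 ] tray [0.4971 0.3004 0.01  ] side [0.4955 0.2984 0.004 ]
[-0.4887  0.5579  1.743  -0.      0.8407  1.7627]
[-0.4887  0.5579  1.743  -0.      0.8407  0.3577]
True 6.45 [ 0.5571 -0.2945  0.0841] [-0.4887  0.5255  1.7321 -0.      0.884   1.7627] [-1.1913  0.6833  8.1573]
7.6917
```

```bash
python3 - <<'E'
from h import *
np.set_printoptions(precision=4,suppress=True)
r=np.radians; A=np.array([.5565,-.2943])
env.move_to([*A,.12],Q(r(-129)))
hit=env.move_straight([*A,.060],feed=.1,f_stop=15)
s=env.get_state();print(hit,s["tool_pos"],s["force"])
hand.grasp(20)
s=env.get_state();print(s["time"],s["grip_width"],s["force"],s["ft_torque"])
q=np.array(s["q"])
for k in(1,2,3):
    q[5]-=r(77/3); env.set_joints(q)
    s=env.get_state();print(s["time"],s["q"][5],s["force"],s["ft_torque"],s["grip_width"])
hand.release()
env.move_straight([*A,.16],feed=.2)
env.move_straight([A[0]-.02,.0,.25],feed=.3)
snap("top","top1");b=snap("side","side1")
for n in ["contact_block_c","stick_unit_c","knob"]:
  for c in("top","side"): print(n,c,[(np.round(x["uv"],1),round(x["score"],2)) for x in nets.landmark_of(n,c)[:2]])
print(env.get_state()["time"])
t=cv2.resize(cv2.imread("pics/top1.png")[155:250,365:460],None,fx=5.5,fy=5.5,interpolation=cv2.INTER_CUBIC)
s=cv2.resize(cv2.imread("pics/side1.png")[215:355,310:470],None,fx=3.5,fy=3.5,interpolation=cv2.INTER_CUBIC)
cv2.imwrite("pics/t1.png",t);cv2.imwrite("pics/s1.png",s)
E
```

```text
False [ 0.5568 -0.2944  0.0603] [-0.0988  0.0416  0.1374]
9.35 0.01383613053753447 [ 9.974  16.5377  2.3289] [ 2.3774 -1.3319 -0.0323]
9.8583 1.3180935788907984 [-0.2854 -2.5388 -1.0924] [-0.6009  0.3173  0.0525] 0.013708625914483961
10.3667 0.8692665940913114 [-1.2795 -5.2416 -0.5758] [-1.0328  0.3708  0.0426] 0.013517328368358575
10.875 0.4212803793207003 [-0.9007 -7.7552 -3.2945] [-1.3274  0.1847  0.0189] 0.01357284267693792
contact_block_c top [(array([394.1, 227.8]), 0.54)]
contact_block_c side [(array([341.1, 276.8]), 0.55)]
stick_unit_c top [(array([395.7, 226.8]), 0.43)]
stick_unit_c side []
knob top [(array([413.4, 199.9]), 0.78)]
knob side [(array([387.9, 267.3]), 0.57)]
13.7917
```

View pics/t1.png

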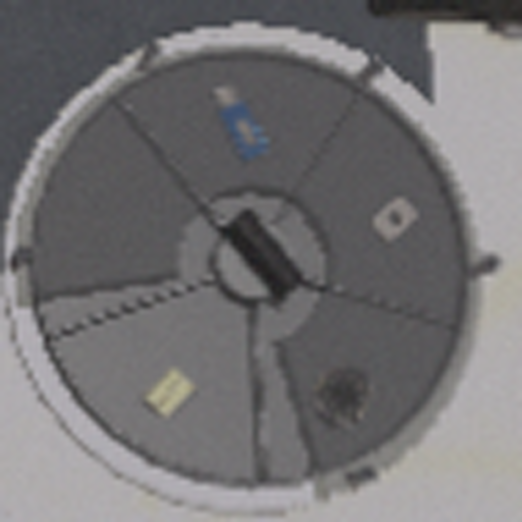

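View pics/s1.png

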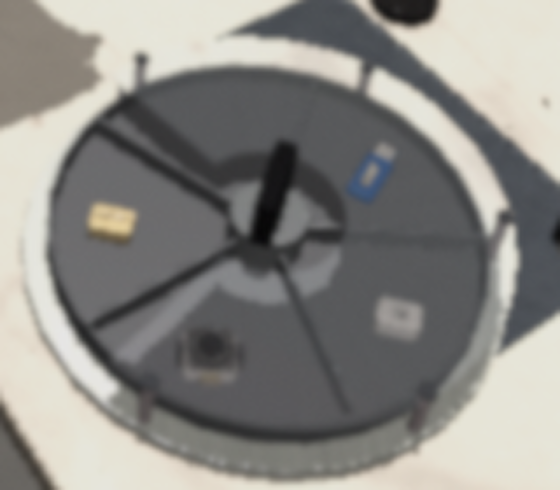

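```bash
python3 - <<'E'
from h import *
np.set_printoptions(precision=4,suppress=True)
T=lambda x,y:np.array([365+x/5.5,155+y/5.5]);S=lambda x,y:np.array([310+x/3.5,215+y/3.5])
A=np.array([.5565,-.2943]);ang=lambda p:(np.degrees(np.arctan2(p[1]-A[1],p[0]-A[0])),np.hypot(*(p[:2]-A)))
for a,b in[(T(171,392),S(111,220)),([394.1,227.8],[341.1,276.8])]:
    p,e=tri(a,b);print(p,e,ang(p))
print("fixed z",atz("top",T(171,392),.034),atz("side",S(112,216),.034))
for w in[(50,337),(262,478)]: print("wall",ang(atz("top",T(*w),.036)))
for w in[(98,127),(98,325)]: print("wall side",ang(atz("side",S(*w),.036)))
c=[atz("top",T(*w),.033) for w in[(147,395),(175,369),(195,386),(168,417)]]
for i,j in((0,1),(3,2)): d=c[j]-c[i];print("long",np.degrees(np.arctan2(d[1],d[0])),np.hypot(*d[:2]))
c=[atz("side",S(*w),.033) for w in[(90,204),(130,207),(137,224),(95,225)]]
for i,j in((0,1),(3,2),(0,3),(1,2)): d=c[j]-c[i];print("side edges",np.degrees(np.arctan2(d[1],d[0])),np.hypot(*d[:2]))
print([proj("top",[.5565,-.2943,.084]),proj("side",[.5565,-.2943,.084])])
E
```

```text
[ 0.479  -0.2429  0.0336] 0.000371613401309449 (np.float64(146.47624190559313), np.float64(0.09302243009111621))
[ 0.477  -0.2379  0.0319] 0.006061604356376524 (np.float64(144.66056106573203), np.float64(0.0975180559043262))
fixed z [ 0.4791 -0.2429  0.034 ] [ 0.4807 -0.2409  0.034 ]
wall (np.float64(109.95252991278792), np.float64(0.1321215155163801))
wall (np.float64(-179.1590024076772), np.float64(0.128702432425951))
wall side (np.float64(111.48792773913115), np.float64(0.1256396249349335))
wall side (np.float64(-175.9316997364198), np.float64(0.1254890843412497))
long -47.34469155782831 0.023423395353384516
long -41.55311376760226 0.02516264794342156
side edges -34.986039914920525 0.024675308008236634
side edges -27.966424465760507 0.025655117958824743
side edges -111.08564815997774 0.01615999913734407
side edges -104.5786037852423 0.013391985749532535
[array([[414.1816, 200.7952]]), array([[388.5736, 265.081 ]])]
```

```bash
python3 - <<'E'
from h import *
np.set_printoptions(precision=4,suppress=True)
C=lambda x,y:np.array([180+x/4.8,170+y/4.8])
c=np.array([atz("top",C(*w),.023)[:2] for w in[(163,180),(352,170),(359,308),(165,316)]])
d=c[0]+c[3]-c[1]-c[2];print("tray",c.mean(0),np.degrees(np.arctan2(d[1],d[0])),np.linalg.norm(c-np.roll(c,1,0),axis=1))
r=np.radians;B=np.array([.478,-.241]);o=Q(r(53))
env.move_to([*B,.16],o)
print(env.move_straight([*B,.0245],feed=.12,f_stop=10))
print(env.get_state()["tool_pos"],env.get_state()["force"])
hand.grasp(40)
s=env.get_state();print(s["time"],s["grip_width"],s["force"])
env.move_straight([*B,.06],feed=.08)
env.move_straight([*B,.25],feed=.2)
s=env.get_state();print(s["time"],s["grip_width"],s["force"],s["q"])
snap("side","side2");snap("top","top2")
s=cv2.imread("pics/side2.png")[150:350,260:460]
t=cv2.imread("pics/top2.png")[150:260,350:460]
cv2.imwrite("pics/m2.png",np.hstack([cv2.resize(s,(400,400)),cv2.resize(t,(400,400))]))
E
```

```text
tray [0.4927 0.2983] 93.51818400053784 [0.0962 0.1348 0.0974 0.1366]
False
[ 0.4785 -0.2412  0.0251] [0.0713 0.5626 0.6024]
17.675 0.01674751663709582 [-1.0831  1.3813  5.021 ]
19.3667 0.016616669110197477 [-0.7619  0.2657 -0.3204] [-0.4698  0.1961  1.806  -0.      1.1416 -1.3948]
```

View pics/m2.png

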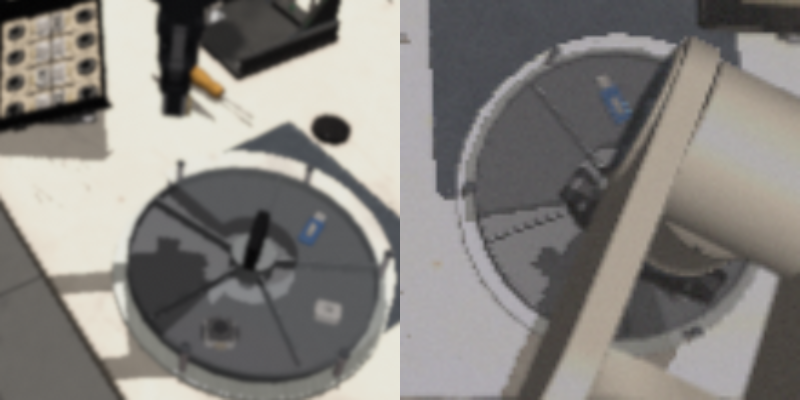

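```bash
python3 - <<'E'
from h import *
np.set_printoptions(precision=4,suppress=True)
r=np.radians;B=np.array([.4945,.2995]);o=Q(r(66.5))
env.move_to([*B,.25],o)
env.move_straight([*B,.05],feed=.15)
s=env.get_state();print(s["time"],s["grip_width"],s["force"])
env.move_straight([*B,.014],feed=.06,f_stop=6)
print(env.move_straight([*B,.001],feed=.015,f_stop=2.5))
s=env.get_state();print(s["time"],s["tool_pos"],s["grip_width"],s["force"])
snap("side","side3");snap("top","top3")
s=cv2.imread("pics/side3.png")[110:200,205:295]
t=cv2.imread("pics/top3.png")[165:265,185:285]
cv2.imwrite("pics/m3.png",np.hstack([cv2.resize(s,(400,400)),cv2.resize(t,(400,400))]))
E
```

```text
22.9 0.0166429746446792 [ 0.6459 -0.2802 -0.5889]
True
24.2833 [0.4945 0.2995 0.0047] 0.01673436766562277 [-1.1083 -0.3373  6.2848]
```

View pics/m3.png

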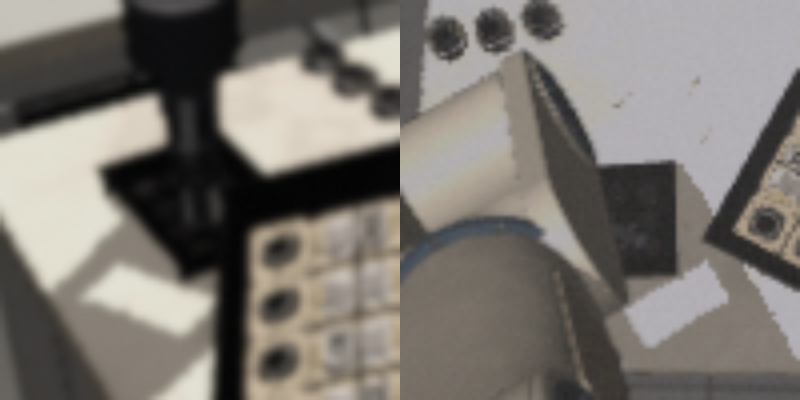

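```bash
python3 - <<'E'
from h import *
np.set_printoptions(precision=4,suppress=True)
hand.release()
s=env.get_state();print(s["time"],s["grip_width"],s["force"])
B=s["tool_pos"]
env.move_straight([B[0],B[1],.06],feed=.06)
env.move_straight([B[0],B[1],.2],feed=.2)
env.move_to([.214,.587,.231],Q(np.radians(70)))
snap("side","side4");snap("top","top4")
for n in ["contact_block_c"]:
  for c in("top","side"): print(n,c,[(np.round(x["uv"],1),round(x["score"],2)) for x in nets.landmark_of(n,c)[:2]])
s=env.get_state();print(s["time"],s["force"])
s=cv2.imread("pics/side4.png")[120:200,210:290]
t=cv2.imread("pics/top4.png")[180:260,195:275]
cv2.imwrite("pics/m4.png",np.hstack([cv2.resize(s,(400,400)),cv2.resize(t,(400,400))]))
E
```

```text
25.0583 0.08558157222375627 [-0.6495 -0.1969  0.0439]
contact_block_c top [(array([233.1, 221. ]), 0.6)]
contact_block_c side [(array([250.3, 158.6]), 0.39)]
28.6833 [-0.2501  0.4183 -0.1906]
```

View pics/m4.png

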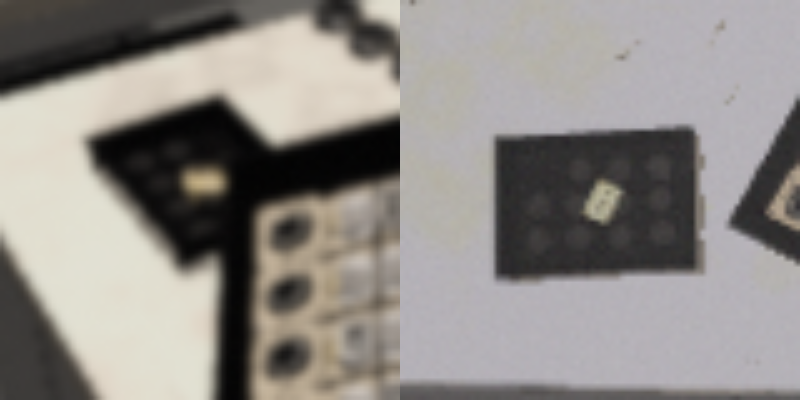

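The block lies near the tray centre: at (205,182) in the side crop and (603,201) in the top crop. It shows its 18 x 26 mm face with the pin row up, and the arm is clear.

```bash
python3 -c "
from h import *
env.hand_in();print(env.get_state()['time'])"
```

```text
the job is handed in; nothing more can be done
the job is handed in; nothing more can be done
```

The brass contact block is in the small black kit tray, and I handed the job in about 29 s into the 48 s limit. `hand_in` gives no verdict.

**What I did:**
- I touched the knob top to fix its height (TCP z 0.084 m) and turned the carousel about 77° by the bar.
- I gripped the block across its width at the window and lifted it out. I lowered it to contact with the tray floor at TCP z 0.0047 m (0.005 m expected), then released it.
- I moved the arm away before handing in.

**Last checks:**
- The final pictures from both cameras show the block near the tray centre, flat with its pins up.
- The tool force read almost zero after release and after retreating.
- The other three parts were still in the carousel in the picture taken just after the lift. I did not look at the carousel again after that, but the arm did not go back near it.

**Disagreements:**
- The networks found no contact block before the turn, so I read its position from the pictures.
- The network's window point was about 12° off what I read from the cover edges. I used the edges.
- The grip width read 16.6 mm on the 18 mm block.
- The block's angle differed by about 15° between the two views, so I used a value between them.

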